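# Hold the drying bin's gate ajar on its stay

### The arm

A 6-joint arm with a two-finger parallel gripper is mounted at the origin on the work surface. World frame = base frame: x ahead of the robot, y to its left, z up, the work surface at z = 0. Lengths are in mm, angles in degrees, forces in N, time in s.
With the tool pointing down it reaches from about 350 to 850 mm from the base axis. Payload 8.1 kg.
Tool frame: the origin (TCP) lies midway between the tips of the shut fingers; the grasp point (between the pads) lies 19 mm behind it; z points along the fingers, y is the line along which they close (so a half turn about z gives the same grasp; the last joint's range is limited). The gripper opens to 93 mm and grips with 3 to 60 N. Pads are 15 mm wide; open, the fingers measure 128 mm over their backs; the gripper's body (75 mm by 188 mm) begins 65 mm behind the grasp point.
Start: joints at [-70.554, 7.471, 85.268, -0, 87.261, -4.893], TCP at [247.303, -546.668, 218.635] pointing down, gripper open.
Joint ranges: [-169.43, 169.43], [-51.17, 129.36], [1.28, 143.12], [-76.62, 256.62], [0, 156.53], [-152.29, 152.29]. Speed limits (degrees/s): [136.94, 136.94, 159.86, 180, 180, 180].

### API

Orientations are given as a 3x3 rotation matrix whose columns are the frame's x, y, z axes.
In Python, from bench import read_state, viewer, ctrl, finder gives the robot as it stands.
- The arm moves only by the tool arm_command, never from a script. Its argument "deltas" is a list of rows, each an object of numbers: "tx", "ty", "tz": the shift along the tool's x, y, z in cm; "wx", "wy", "wz": the turn, a rotation vector about the tool's x, y, z in rad; "jaw": the finger opening in cm, from 0 to 9.3. In form: [{"tx": .., "ty": .., "tz": .., "wx": .., "wy": .., "wz": .., "jaw": ..}, ...]. A call has 1 to 20 rows; each row shifts and turns the commanded pose from where the row before left it, along the tool's axes as they then stand; what a row does not reach is not made up. A row lasts 1/8 s, in which the tool goes at most 62.5 mm and 10.7 degrees, less where a joint would pass 70% of its speed; a pose out of reach is approached as far as the arm can. A call is refused whole if a number of a shift passes 6.25 or a number of a turn 0.188, either way. A call with a gripper value outside its range is refused whole. The fingers move at their own pace and stop on an object; "grip_force" is the grip in N (left out, the last holds). Time passes only in rows, so rows that do not move let the fingers close. It gives the time, the measured TCP pose, the force, the opening and the grip force at its end, in the units of the state.
- read_state(): the state, without advancing time (a new reading comes with each control period).
- viewer.capture(name): name is "side" or "top"; returns the picture (420x560x3 uint8, blue, green, red); there is no depth.
- viewer.calibration(name): a dict with "camera_matrix" (3x3 intrinsics, pixels), "origin" and "orientation" of the camera in the world. Camera axes: x right, y down, z forward; pixel columns grow to the right and rows downward; lengths in mm; the calibration is good to about 2 mm. A picture is of the moment at which its call begins. calibration takes no time and is no camera call.
- ctrl.job_done(): hands the job in; it is judged then, once.
Trained networks look in the newest picture that a camera, given by its name, has taken for a name from the list of things; names that differ only in an ending like _2 or _b are one class to them, and where a whole thing is asked for, a point or a joint stands for the part that bears it (a point fixed in the world has none). Each returns a list of dicts, best first, with "confidence" (0 to 1); they miss things now and then, are a little off and sometimes report something else, mostly with a low value. They report only what shows in the picture. A call takes as long as a camera call.
- finder.outline_of(label, camera): "region" (420x560 bool, what is visible of it) and "location" ([column, row] in pixels, amid what is visible of it).
The state is a dict: "time_s": time; "joint_positions": joint angles; "joint_velocities": joint speeds; "joint_efforts": joint torques, N m; "eef_pos": TCP position; "tool_rot": TCP orientation; "ft_force": force on the tool from outside, world axes, zero at the start; "ft_torque": the same for the moment, N m; "finger_gap": finger opening in mm; "gripper_force": force on a finger pad.
Only numpy, scipy, OpenCV 4.12 (cv2) and the standard library are available. Lean on these libraries where they do the work, as an engineer would, in place of code of your own. Each camera call takes 0.05 s, during which the arm holds its last target. There are 200 camera calls.

### The job

Air the bottle-drying bin: take its iron stay by the knob, lift it, swing the sprung gate open with it and drop the middle one of its five holes over the peg on the bin's front corner, until the stay lies flat and level and holds the gate open by itself. The peg sits off-centre on its adjusting disc, turned to any side, so feel for it with light pressure and do not force the stay down on it. Let go at the end, and leave the bottles, jar, cup, bung and mallet where they are.

Things in the scene. Friction and masses are not known exactly. Their poses are not given: they have to be found in the camera images.
- bin: fixed open-topped oak bin, 360 mm wide (y), 190 deep (x), rim 120 high, two bottles lying in it below the rim. Origin on the table under the middle of its front; x points into the bin (away from the robot), y to the hinge side, z up.  Gate hinge line: upright at x 0, y +135 mm. Peg post at the other front corner, x +-20, y -180 to -100, top at 120 mm
- gate (a joint): gate's opening angle, rad: 0 shut, grows as its free end swings out towards the robot (clockwise from above), stop 1.3. Leaf ends 219 mm from the hinge line, 18 mm thick, 16 to 112 mm above the table. A spring shuts it: 0.10 N m plus 0.5 N m per rad (about 3 N at the stay's pivot with the middle hole on the peg; gate then 0.65 to 0.80, by the peg's side)
- stay_pivot (a point): the upright pivot of the stay on the gate's top edge, 140 mm from the hinge line, at mid thickness of the stay (125 mm above the table)
- stay_swing (a joint): swing of the stay about its upright pivot relative to the gate, rad: 0 lies along the gate towards the peg side; positive clockwise seen from above (at gate 0: knob out towards the robot). -1.7 to 0.9. It stays where it is left (light friction); -1.34 to -1.13 with the middle hole on the peg
- stay_lift (a joint): lift of the stay about a cross pin at its pivot, rad: 0 lies level on a firm stop, underside 122 mm above the table (2 mm above the peg post); positive raises the knob end, up to 0.6; falls back by its weight. Resting on the peg's top close beside the middle hole: about 0.07
- stay: flat steel bar 28 mm wide, 6 mm thick, 0.3 kg, with five 12 mm round holes. Origin at the pivot on its underside, x along the bar to the knob, z up. Hole centres at x = 142, 166, 190, 214, 238 mm; the bar ends at 302 mm; knob at 285 mm
- middle_hole (a point): centre of the middle (third) hole, on the stay's underside, 190 mm from the pivot
- knob_grip (a point): where to grip the knob: upright wooden knob, 18 mm diameter, 36 mm tall from the bar's upper face, at the stay's free end, 285 mm from the pivot. The point is on its axis, 24 mm above the bar's upper face and 30 mm above its underside
- tall_bottle: standing green bottle, 76 mm diameter, 300 mm tall, origin under its middle; leave alone
- small_bottle: standing amber bottle, 60 mm diameter, 220 mm tall, origin under its middle; leave alone
- mallet: wooden mallet lying on the table, 260 mm long; leave alone
- bung: cork barrel bung, 54 mm diameter, 40 mm tall, origin under its middle; leave alone
- tasting_cup: small steel cup, 72 mm diameter, 60 mm tall, origin under its middle; leave alone
- jar: glass jar, 84 mm diameter, 100 mm tall, origin under its middle; leave alone
- peg_disc (a point): centre of the round iron disc (34 mm diameter, 1.5 mm thick) on the peg post's top (bin frame x 0, y -135, z 120 mm; axes as the bin's). An upright steel peg, 10 mm diameter, 16 mm tall above the post, end chamfered 1 mm, is set off-centre on it, its axis 8 mm from this point; the disc is locked at an unknown angle, so the peg may be on any side: its own position is not measured

How it is judged (in metres and radians):
On the way:
1. the gate has been swung well open (past 0.5 rad) with the stay lifted (value of joint gate above 0.5 rad and value of joint stay_lift above 0.05 rad), for 0.1 s.
At the end, for the whole second after the job is handed in: The stay lies level (lift under 0.02 rad) with its middle hole down over the peg (hole centre within 12 mm of the disc's centre, seen from above), the gate held open by it (over 0.55 rad) and still, the knob released (value of joint stay_lift below 0.02 rad and horizontal distance between middle_hole and peg_disc below 0.012 m and value of joint gate above 0.55 rad and velocity of joint gate between -0.05 and 0.05 rad/s); the robot touches nothing.
It fails at once if the stay pressed, knocked or dragged against the peg with more than 40 N (contact force between stay and bin above 40 N).
It fails at once if a bottle, the jar, the cup, the bung or the mallet moved more than 30 mm (distance of any of tall_bottle, small_bottle, mallet, bung, tasting_cup, jar from where it was at the start of the episode above 0.03 m).
It also fails if it takes over 72 s, if anything falls off the work surface, if the arm or the gripper's body presses on something with over 40 N, if the wrist force passes 120 N, or if a joint passes its speed limit or range.

## Working session

There is one attempt and no reset: what is moved stays moved. The work goes in short steps, Python scripts to look and compute and a tool call to move; the robot and the scene stay as the last step left them, time stands still between calls to the robot, and variables do not carry over. Pictures are saved under pics/ and viewed, at most 10 in all, crops included, and the job is handed in when it is done.

Besides the shell and the picture viewer there is one more tool, called after "Call:" by a JSON object that holds its "name" and its "arguments", one argument or row to a line. arm_command: Moves the arm, as the interface text tells. Its arguments: {"type":"object","properties":{"deltas":{"type":"array","items":{"type":"object","properties":{"tx":{"type":"number"},"ty":{"type":"number"},"tz":{"type":"number"},"wx":{"type":"number"},"wy":{"type":"number"},"wz":{"type":"number"},"jaw":{"type":"number"}}}},"grip_force":{"type":"number"}},"required":["deltas"]}

```bash
ls; mkdir -p pics; python3 - <<'E'
from bench import read_state, viewer, ctrl, finder
import cv2
s=read_state();print({k:s[k] for k in('time_s','eef_pos','tool_rot','ft_force','finger_gap')})
for c in('top','side'):
    im=viewer.capture(c);cv2.imwrite(f'pics/{c}0.png',im);k=viewer.calibration(c);print(c,k)
    for n in('stay','gate','knob_grip','peg_disc','bin'):
        try: print(n,[(round(d['confidence'],2),d['location'],int(d['region'].sum())) for d in finder.outline_of(n,c)[:2]])
        except Exception as e: print(n,e)
E
```

```text
pics
{'time_s': 0.0, 'eef_pos': array([ 247.1245721 , -546.12944169,  217.62065201]), 'tool_rot': array([[ 9.11114190e-01,  4.12153588e-01, -5.94326246e-04],
       [ 4.12153984e-01, -9.11112605e-01,  1.70710913e-03],
       [ 1.62093018e-04, -1.80032528e-03, -9.99998366e-01]]), 'ft_force': array([ 0.28995437,  0.11290981, -0.2962349 ]), 'finger_gap': 93.03732495858088}
top {'camera_matrix': array([[474.95199763,   0.        , 286.45711877],
       [  0.        , 474.95199763, 211.87764922],
       [  0.        ,   0.        ,   1.        ]]), 'origin': array([ 240.87512845,  -36.97980195, 1462.8492469 ]), 'orientation': array([[ 0.00463586, -0.984626  ,  0.17461431],
       [-0.99979311, -0.0011054 ,  0.02031047],
       [-0.0198052 , -0.17467234, -0.98442741]])}
stay [(0.65, [309.5, 197.3], 967)]
gate []
knob_grip [(0.92, [310.7, 196.6], 948)]
peg_disc [(0.71, [273.3, 157.2], 9320), (0.6, [312.7, 197.5], 1003)]
bin [(0.89, [273.1, 153.3], 9302), (0.2, [142.6, 181.7], 1291)]
side {'camera_matrix': array([[504.49920729,   0.        , 273.98427527],
       [  0.        , 504.49920729, 219.38739993],
       [  0.        ,   0.        ,   1.        ]]), 'origin': array([114.95005392, 816.44863718, 845.31760123]), 'orientation': array([[-0.90055167, -0.27806133,  0.33419843],
       [-0.43458865,  0.55489568, -0.70938247],
       [ 0.01180657, -0.78407442, -0.62055452]])}
stay [(0.68, [276.6, 203.0], 1142), (0.46, [200.8, 234.0], 14483)]
gate [(0.61, [235.7, 240.6], 3349)]
knob_grip [(0.9, [280.0, 201.3], 1259), (0.73, [193.0, 374.3], 2831)]
peg_disc [(0.81, [201.9, 235.4], 14404), (0.55, [276.2, 201.3], 1115)]
bin [(0.69, [200.7, 234.6], 14521), (0.39, [234.3, 239.4], 3275)]
```

```bash
python3 - <<'E'
import cv2
for n,(x,y,w,h) in dict(top=(140,80,280,200),side=(60,120,320,240)).items():
    im=cv2.imread(f'pics/{n}0.png');cv2.imwrite(f'pics/{n}0c.png',cv2.resize(im[y:y+h,x:x+w],None,fx=2.5,fy=2.5,interpolation=cv2.INTER_CUBIC))
E
```

```text
(no output)
```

View pics/top0c.png

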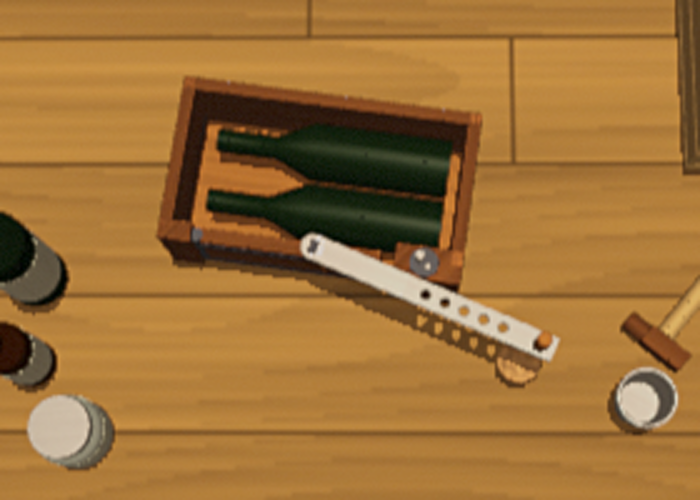

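View pics/side0c.png

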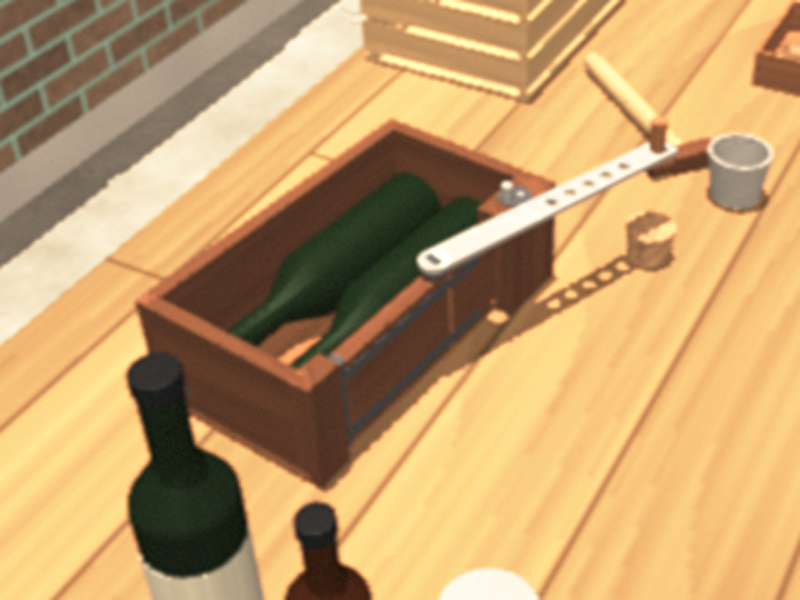

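View pics/top0.png

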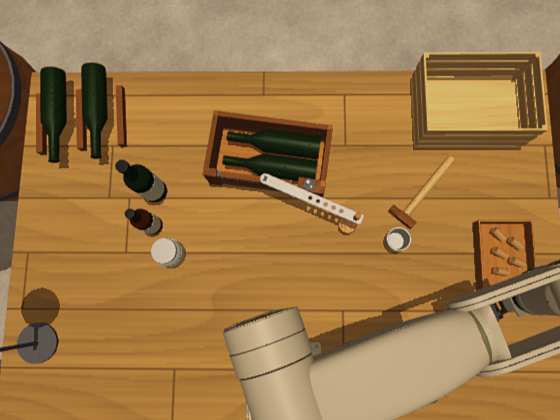

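The top view shows the stay lying across the gate. In its crop the pivot is at about (313,244), the disc at (424,262) and the knob at (543,340). The side view shows the peg on its disc at about crop (510,190). Next I'll fit the bin pose.

```bash
cat > h.py <<'E'
import numpy as np, cv2
from scipy.optimize import least_squares
from bench import read_state, viewer, ctrl, finder
def proj(c,p):
    k=viewer.calibration(c);q=(np.atleast_2d(p)-k['origin'])@k['orientation'];q=q@k['camera_matrix'].T
    return q[:,:2]/q[:,2:]
def b2w(p,b):
    c,s=np.cos(b[2]),np.sin(b[2]);p=np.atleast_2d(np.array(p,float))
    return np.c_[b[0]+c*p[:,0]-s*p[:,1], b[1]+s*p[:,0]+c*p[:,1], p[:,2]]
E
python3 - <<'E'
from h import *
B=np.array([(190,180,120),(190,-180,120),(0,-135,121.5),(0,-5,128)])
T=np.array([(184,77),(481,113),(424,262),(313,244)])/2.5+[140,80]
S=np.array([(142,307),(393,122),(513,193),(433,260)])/2.5+[60,120]
f=lambda b:np.r_[(proj('top',b2w(B,b))-T).ravel(),(proj('side',b2w(B,b))-S).ravel()]
r=least_squares(f,[500,0,0],loss='soft_l1');print(r.x,np.round(f(r.x).reshape(-1,2),1))
kt=np.array([543,334])/2.5+[140,80]; ks=np.array([659,123])/2.5+[60,120]
g=lambda p:np.r_[(proj('top',p)-kt)[0],(proj('side',p)-ks)[0]]
k=least_squares(g,[400,-200,160]);print('knob top',k.x,k.fun)
b=r.x
P=b2w([0,-5,128],b)[0];v=k.x-P;print('pivot',P,'len',np.hypot(*v[:2]),'world ang',np.arctan2(v[1],v[0]))
d=b2w([-1,0,0],b)[0]-b2w([0,0,0],b)[0]
c,s=np.cos(b[2]),np.sin(b[2]);vb=np.array([c*v[0]+s*v[1],-s*v[0]+c*v[1]]);print('swing',np.arctan2(-vb[0],-vb[1]))
print('disc',b2w([0,-135,121.5],b))
for a in np.arange(0,360,45):
    p=b2w([8*np.cos(np.radians(a)),-135+8*np.sin(np.radians(a)),136],b);print(a,proj('top',p).round(1),proj('side',p).round(1))
print(proj('top',b2w([0,-135,121.5],b)),proj('side',b2w([0,-135,121.5],b)))
for c,(x,y) in dict(top=(309,184),side=(265,197)).items():
    im=cv2.imread(f'pics/{c}0.png')[y-14:y+14,x-18:x+18];globals()[c]=cv2.resize(im,None,fx=10,fy=10,interpolation=cv2.INTER_NEAREST)
cv2.imwrite('pics/peg.png',np.hstack([top,side]))
E
```

```text
[ 5.75059860e+02  5.74167189e+01 -1.25804816e-01] [[-0.6  0. ]
 [ 0.3 -0.3]
 [ 0.2  0.1]
 [ 0.   1.3]
 [-3.1 -2. ]
 [-1.3 -1.6]
 [ 0.8  1.2]
 [ 0.9  0.1]]
knob top [ 464.34356714 -207.45429673  158.64083162] [ 0.27917881  1.14464238 -1.03406879 -0.25610284]
pivot [574.43249361  52.45623384 128.        ] len 282.264159308216 world ang -1.9714506362018462
swing 0.27484949371819073
disc [[558.12097382 -76.51637691 121.5       ]]
0 [[310.3 181.1]] [[263.2 192.5]]
45 [[308.2 181.6]] [[262.7 193.9]]
90 [[307.2 183.4]] [[264.1 195.1]]
135 [[307.7 185.4]] [[266.6 195.4]]
180 [[309.6 186.5]] [[268.7 194.6]]
225 [[311.7 185.9]] [[269.2 193.2]]
270 [[312.7 184.1]] [[267.8 192. ]]
315 [[312.1 182.1]] [[265.3 191.7]]
[[309.7944137  184.92623307]] [[265.96148332 198.39780305]]
```

View pics/peg.png

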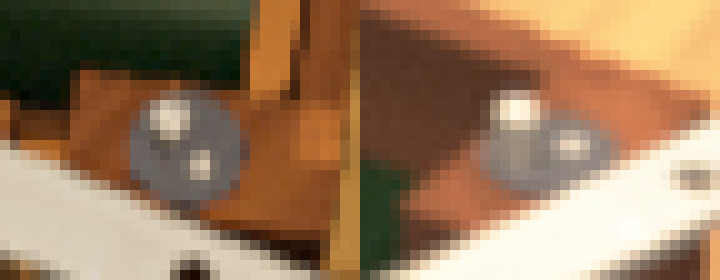

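Call:
{"name": "arm_command", "arguments": {
  "deltas": [
    {"wz": -0.186, "jaw": 5},
    {"wz": -0.186},
    {"wz": -0.186},
    {"wz": -0.186},
    {"tx": 3.97, "ty": 0.675},
    {"tx": 3.97, "ty": 0.675},
    {"tx": 3.97, "ty": 0.675},
    {"tx": 3.97, "ty": 0.675},
    {"tx": 3.97, "ty": 0.675},
    {"tx": 3.97, "ty": 0.675},
    {"tx": 3.97, "ty": 0.675},
    {"tx": 3.97, "ty": 0.675},
    {"tx": 3.97, "ty": 0.675},
    {"tx": 3.97, "ty": 0.675},
    {}
  ],
  "grip_force": 12
}}

```text
$.deltas[0]: bad value
```

```bash
cat >> h.py <<'E'
def go(x,y,z,yaw=None):
    "remaining move in tool axes (cm) to world target; yaw = wanted world angle of tool y, deg"
    s=read_state();R=s['tool_rot'];d=R.T@(np.array([x,y,z])-s['eef_pos'])/10
    ya=np.degrees(np.arctan2(R[1,1],R[0,1]));print('pos',s['eef_pos'].round(1),'yaw_y',ya.round(1),'F',s['ft_force'].round(1),'gap',s['finger_gap'].round(1),'t',s['time_s'],'go cm',d.round(2), 'q6',s['joint_positions'][5].round(0))
E
python3 - <<'E'
from h import *
go(464.3,-207.5,137)
a=viewer.capture('top');b=viewer.capture('side')
u,v=proj('top',[464,-207,155])[0].astype(int);w,x=proj('side',[464,-207,155])[0].astype(int)
c=lambda i,u,v:cv2.resize(i[v-50:v+50,u-65:u+65],None,fx=3,fy=3,interpolation=cv2.INTER_CUBIC)
cv2.imwrite('pics/app.png',np.hstack([c(a,u,v),c(b,w,x)]))
E
```

```text
Traceback (most recent call last):
  File "h.py", line 13, in go
    ya=np.degrees(np.arctan2(R[1,1],R[0,1]));print('pos',s['eef_pos'].round(1),'yaw_y',ya.round(1),'F',s['ft_force'].round(1),'gap',s['finger_gap'].round(1),'t',s['time_s'],'go cm',d.round(2), 'q6',s['joint_positions'][5].round(0))
                                                                                                                                    ^^^^^^^^^^^^^^^^^^^^^
AttributeError: 'float' object has no attribute 'round'
```

Call:
{"name": "arm_command", "arguments": {
  "deltas": [
    {"tx": 0, "ty": 0, "tz": 0, "wx": 0, "wy": 0, "wz": -0.186, "jaw": 5},
    {"tx": 0, "ty": 0, "tz": 0, "wx": 0, "wy": 0, "wz": -0.186, "jaw": 5},
    {"tx": 0, "ty": 0, "tz": 0, "wx": 0, "wy": 0, "wz": -0.186, "jaw": 5},
    {"tx": 0, "ty": 0, "tz": 0, "wx": 0, "wy": 0, "wz": -0.186, "jaw": 5},
    {"tx": 3.97, "ty": 0.675, "tz": 0, "wx": 0, "wy": 0, "wz": 0, "jaw": 5},
    {"tx": 3.97, "ty": 0.675, "tz": 0, "wx": 0, "wy": 0, "wz": 0, "jaw": 5},
    {"tx": 3.97, "ty": 0.675, "tz": 0, "wx": 0, "wy": 0, "wz": 0, "jaw": 5},
    {"tx": 3.97, "ty": 0.675, "tz": 0, "wx": 0, "wy": 0, "wz": 0, "jaw": 5},
    {"tx": 3.97, "ty": 0.675, "tz": 0, "wx": 0, "wy": 0, "wz": 0, "jaw": 5},
    {"tx": 3.97, "ty": 0.675, "tz": 0, "wx": 0, "wy": 0, "wz": 0, "jaw": 5},
    {"tx": 3.97, "ty": 0.675, "tz": 0, "wx": 0, "wy": 0, "wz": 0, "jaw": 5},
    {"tx": 3.97, "ty": 0.675, "tz": 0, "wx": 0, "wy": 0, "wz": 0, "jaw": 5},
    {"tx": 3.97, "ty": 0.675, "tz": 0, "wx": 0, "wy": 0, "wz": 0, "jaw": 5},
    {"tx": 3.97, "ty": 0.675, "tz": 0, "wx": 0, "wy": 0, "wz": 0, "jaw": 5},
    {"tx": 0, "ty": 0, "tz": 0, "wx": 0, "wy": 0, "wz": 0, "jaw": 5}
  ],
  "grip_force": 12
}}

```text
time_s: 2.48
eef_pos: [465.8, -205.7, 218.8]
tool_rot: [[0.388, 0.922, 0.0], [0.922, -0.388, 0.0], [0.001, 0.0, -1.0]]
ft_force: [-0.7, -0.8, -0.0]
finger_gap: 50.0
gripper_force: 0.0
```

```bash
sed -i "s/s\['finger_gap'\].round(1)/round(s['finger_gap'],1)/;s/s\['joint_positions'\]\[5\].round(0)/np.round(s['joint_positions'][5])/" h.py
python3 - <<'E'
from h import *
go(464.3,-207.5,137)
a=viewer.capture('top');b=viewer.capture('side')
u,v=proj('top',[464,-207,155])[0].astype(int);w,x=proj('side',[464,-207,155])[0].astype(int)
c=lambda i,u,v:cv2.resize(i[v-50:v+50,u-65:u+65],None,fx=3,fy=3,interpolation=cv2.INTER_CUBIC)
cv2.imwrite('pics/app.png',np.hstack([c(a,u,v),c(b,w,x)]))
E
```

```text
pos [ 465.8 -205.7  218.8] yaw_y -22.8 F [-0.7 -0.8 -0. ] gap 50.0 t 2.475 go cm [-0.23 -0.07  8.18] q6 -7.0
```

View pics/app.png

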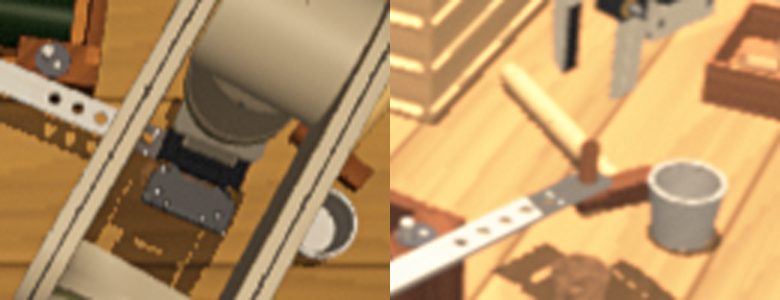

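The open fingers stand straight above the knob: in the side crop the tips are at (568,70) and (622,95), with the knob at (590,145). I'll descend and grip.

Call:
{"name": "arm_command", "arguments": {
  "deltas": [
    {"tx": -0.2, "ty": -0.1, "tz": 2, "wx": 0, "wy": 0, "wz": 0, "jaw": 5},
    {"tx": 0, "ty": 0, "tz": 2, "wx": 0, "wy": 0, "wz": 0, "jaw": 5},
    {"tx": 0, "ty": 0, "tz": 2, "wx": 0, "wy": 0, "wz": 0, "jaw": 5},
    {"tx": 0, "ty": 0, "tz": 1.2, "wx": 0, "wy": 0, "wz": 0, "jaw": 5},
    {"tx": 0, "ty": 0, "tz": 0.9, "wx": 0, "wy": 0, "wz": 0, "jaw": 5},
    {"tx": 0, "ty": 0, "tz": 0, "wx": 0, "wy": 0, "wz": 0, "jaw": 1},
    {"tx": 0, "ty": 0, "tz": 0, "wx": 0, "wy": 0, "wz": 0, "jaw": 1},
    {"tx": 0, "ty": 0, "tz": 0, "wx": 0, "wy": 0, "wz": 0, "jaw": 1},
    {"tx": 0, "ty": 0, "tz": 0, "wx": 0, "wy": 0, "wz": 0, "jaw": 1},
    {"tx": 0, "ty": 0, "tz": 0, "wx": 0, "wy": 0, "wz": 0, "jaw": 1}
  ],
  "grip_force": 12
}}

```text
time_s: 3.82
eef_pos: [463.2, -209.3, 137.9]
tool_rot: [[0.391, 0.92, 0.0], [0.92, -0.391, -0.0], [-0.0, 0.0, -1.0]]
ft_force: [-0.4, -1.1, -0.0]
finger_gap: 18.0
gripper_force: 12.0
```

```bash
cat >> h.py <<'E'
BIN=[575.06,57.42,-0.1258]; HK=32.   # HK: gripped height above bar mid
def pose(g,s,th,b=BIN):
    "TCP and bar world angle for gate g, swing s, lift th"
    P=b2w([-140*np.sin(g),135-140*np.cos(g),125],b)[0];a=g+s;w=-np.pi/2-a+b[2]
    r=285*np.cos(th)-HK*np.sin(th)
    return P+[r*np.cos(w),r*np.sin(w),285*np.sin(th)+HK*np.cos(th)-19],w
def rows(wps,start=None):
    p0,w0=start or pose(*wps[0]);q=p0
    for g,s,t in (wps[1:] if start is None else wps):
        p,w=pose(g,s,t);y=w0+np.pi/2;R=np.array([[-np.sin(y),np.cos(y),0],[np.cos(y),np.sin(y),0],[0,0,-1]])
        d=R.T@(p-p0)/10;print('{"tx": %.2f, "ty": %.2f, "tz": %.2f, "wx": 0, "wy": 0, "wz": %.3f, "jaw": 1},'%(*d,-(w-w0)));p0,w0=p,w
    print('end',p0.round(1),np.degrees(w0)+90)
def solve(pb):
    "g,s with middle hole over bin point pb"
    f=lambda v:[-140*np.sin(v[0])-190*np.sin(v[0]+v[1])-pb[0],135-140*np.cos(v[0])-190*np.cos(v[0]+v[1])-pb[1]]
    return least_squares(f,[.72,-1.23]).x
E
python3 - <<'E'
from h import *
print(pose(0,.275,0),solve([5.4,-129]),solve([0,-135]))
gf,sf=solve([5.4,-129])
L=np.linspace
print('A');rows([(0,.275,t) for t in L(0,.2,7)])
print('B');rows([(0,s,.2) for s in L(.275,-.6,16)])
print('C');rows([(u*gf,-.6+u*(sf+.6),.2) for u in L(0,1,13)])
E
```

```text
(array([ 463.23846382, -209.95399997,  138.        ]), -1.9715963267948964) [ 0.74670548 -1.30401207] [ 0.72871345 -1.24157289]
A
{"tx": 0.12, "ty": -0.00, "tz": -0.95, "wx": 0, "wy": 0, "wz": -0.000, "jaw": 1},
{"tx": 0.15, "ty": -0.00, "tz": -0.94, "wx": 0, "wy": 0, "wz": -0.000, "jaw": 1},
{"tx": 0.19, "ty": 0.00, "tz": -0.94, "wx": 0, "wy": 0, "wz": -0.000, "jaw": 1},
{"tx": 0.22, "ty": -0.00, "tz": -0.93, "wx": 0, "wy": 0, "wz": -0.000, "jaw": 1},
{"tx": 0.25, "ty": -0.00, "tz": -0.92, "wx": 0, "wy": 0, "wz": -0.000, "jaw": 1},
{"tx": 0.28, "ty": 0.00, "tz": -0.91, "wx": 0, "wy": 0, "wz": -0.000, "jaw": 1},
end [ 467.9 -198.9  194. ] -22.964148428843387
B
{"tx": 0.05, "ty": 1.59, "tz": 0.00, "wx": 0, "wy": 0, "wz": -0.058, "jaw": 1},
{"tx": 0.05, "ty": 1.59, "tz": 0.00, "wx": 0, "wy": 0, "wz": -0.058, "jaw": 1},
{"tx": 0.05, "ty": 1.59, "tz": 0.00, "wx": 0, "wy": 0, "wz": -0.058, "jaw": 1},
{"tx": 0.05, "ty": 1.59, "tz": 0.00, "wx": 0, "wy": 0, "wz": -0.058, "jaw": 1},
{"tx": 0.05, "ty": 1.59, "tz": 0.00, "wx": 0, "wy": 0, "wz": -0.058, "jaw": 1},
{"tx": 0.05, "ty": 1.59, "tz": 
[... 1122 characters left out ...]
04, "jaw": 1},
{"tx": 0.66, "ty": -0.66, "tz": 0.00, "wx": 0, "wy": 0, "wz": 0.004, "jaw": 1},
{"tx": 0.70, "ty": -0.62, "tz": 0.00, "wx": 0, "wy": 0, "wz": 0.004, "jaw": 1},
{"tx": 0.73, "ty": -0.58, "tz": 0.00, "wx": 0, "wy": 0, "wz": 0.004, "jaw": 1},
{"tx": 0.75, "ty": -0.54, "tz": 0.00, "wx": 0, "wy": 0, "wz": 0.004, "jaw": 1},
{"tx": 0.78, "ty": -0.49, "tz": 0.00, "wx": 0, "wy": 0, "wz": 0.004, "jaw": 1},
{"tx": 0.80, "ty": -0.45, "tz": 0.00, "wx": 0, "wy": 0, "wz": 0.004, "jaw": 1},
{"tx": 0.82, "ty": -0.40, "tz": 0.00, "wx": 0, "wy": 0, "wz": 0.004, "jaw": 1},
{"tx": 0.83, "ty": -0.35, "tz": 0.00, "wx": 0, "wy": 0, "wz": 0.004, "jaw": 1},
end [ 598.9 -146.6  194. ] 24.723506174268962
```

Call:
{"name": "arm_command", "arguments": {
  "deltas": [
    {"tx": 0.12, "ty": 0, "tz": -0.95, "wx": 0, "wy": 0, "wz": 0, "jaw": 1},
    {"tx": 0.15, "ty": 0, "tz": -0.94, "wx": 0, "wy": 0, "wz": 0, "jaw": 1},
    {"tx": 0.19, "ty": 0, "tz": -0.94, "wx": 0, "wy": 0, "wz": 0, "jaw": 1},
    {"tx": 0.22, "ty": 0, "tz": -0.93, "wx": 0, "wy": 0, "wz": 0, "jaw": 1},
    {"tx": 0.25, "ty": 0, "tz": -0.92, "wx": 0, "wy": 0, "wz": 0, "jaw": 1},
    {"tx": 0.28, "ty": 0, "tz": -0.91, "wx": 0, "wy": 0, "wz": 0, "jaw": 1},
    {"tx": 0, "ty": 0, "tz": 0, "wx": 0, "wy": 0, "wz": 0, "jaw": 1},
    {"tx": 0, "ty": 0, "tz": 0, "wx": 0, "wy": 0, "wz": 0, "jaw": 1}
  ],
  "grip_force": 12
}}

```text
time_s: 4.82
eef_pos: [467.8, -198.6, 193.8]
tool_rot: [[0.391, 0.92, 0.0], [0.92, -0.391, -0.001], [-0.001, 0.001, -1.0]]
ft_force: [-2.5, -5.0, 0.2]
finger_gap: 17.4
gripper_force: 12.0
```

Call:
{"name": "arm_command", "arguments": {
  "deltas": [
    {"tx": 0.05, "ty": 1.59, "tz": 0, "wx": 0, "wy": 0, "wz": -0.058, "jaw": 1},
    {"tx": 0.05, "ty": 1.59, "tz": 0, "wx": 0, "wy": 0, "wz": -0.058, "jaw": 1},
    {"tx": 0.05, "ty": 1.59, "tz": 0, "wx": 0, "wy": 0, "wz": -0.058, "jaw": 1},
    {"tx": 0, "ty": 0, "tz": 0, "wx": 0, "wy": 0, "wz": 0, "jaw": 1}
  ],
  "grip_force": 12
}}

```text
time_s: 5.32
eef_pos: [513.8, -213.9, 193.6]
tool_rot: [[0.226, 0.974, 0.0], [0.974, -0.226, -0.002], [-0.002, 0.001, -1.0]]
ft_force: [-1.8, -7.1, -0.1]
finger_gap: 17.6
gripper_force: 12.0
```

```bash
python3 - <<'E'
from h import *
b=viewer.capture('side')
cv2.imwrite('pics/s1.png',cv2.resize(b[120:320,100:360],None,fx=3,fy=3,interpolation=cv2.INTER_CUBIC))
E
```

```text
(no output)
```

View pics/s1.png

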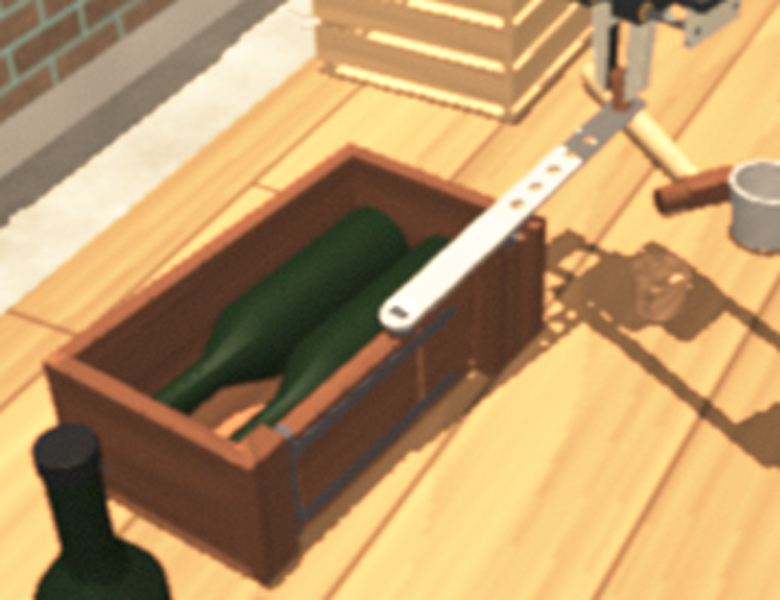

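The stay is lifted and gripped, with the knob at crop (620,90), and it swings over the peg. Continuing.

Call:
{"name": "arm_command", "arguments": {
  "deltas": [
    {"tx": 0.03, "ty": 1.59, "tz": 0, "wx": 0, "wy": 0, "wz": -0.058, "jaw": 1},
    {"tx": 0.03, "ty": 1.59, "tz": 0, "wx": 0, "wy": 0, "wz": -0.058, "jaw": 1},
    {"tx": 0.03, "ty": 1.59, "tz": 0, "wx": 0, "wy": 0, "wz": -0.058, "jaw": 1},
    {"tx": 0.03, "ty": 1.59, "tz": 0, "wx": 0, "wy": 0, "wz": -0.058, "jaw": 1},
    {"tx": 0.03, "ty": 1.59, "tz": 0, "wx": 0, "wy": 0, "wz": -0.058, "jaw": 1},
    {"tx": 0.05, "ty": 1.59, "tz": 0, "wx": 0, "wy": 0, "wz": -0.058, "jaw": 1},
    {"tx": 0.05, "ty": 1.59, "tz": 0, "wx": 0, "wy": 0, "wz": -0.058, "jaw": 1},
    {"tx": 0.05, "ty": 1.59, "tz": 0, "wx": 0, "wy": 0, "wz": -0.058, "jaw": 1},
    {"tx": 0.05, "ty": 1.59, "tz": 0, "wx": 0, "wy": 0, "wz": -0.058, "jaw": 1},
    {"tx": 0.05, "ty": 1.59, "tz": 0, "wx": 0, "wy": 0, "wz": -0.058, "jaw": 1},
    {"tx": 0.05, "ty": 1.59, "tz": 0, "wx": 0, "wy": 0, "wz": -0.058, "jaw": 1},
    {"tx": 0.05, "ty": 1.59, "tz": 0, "wx": 0, "wy": 0, "wz": -0.058, "jaw": 1},
    {"tx": 0, "ty": 0, "tz": 0, "wx": 0, "wy": 0, "wz": 0, "jaw": 1},
    {"tx": 0, "ty": 0, "tz": 0, "wx": 0, "wy": 0, "wz": 0, "jaw": 1}
  ],
  "grip_force": 12
}}

```text
time_s: 7.12
eef_pos: [698.3, -190.5, 192.9]
tool_rot: [[-0.45, 0.893, -0.001], [0.893, 0.45, 0.001], [0.001, -0.001, -1.0]]
ft_force: [0.3, -1.0, -0.8]
finger_gap: 17.7
gripper_force: 12.0
```

Now I'll open the gate.

Call:
{"name": "arm_command", "arguments": {
  "deltas": [
    {"tx": 0.51, "ty": -0.8, "tz": 0, "wx": 0, "wy": 0, "wz": 0.004, "jaw": 1},
    {"tx": 0.55, "ty": -0.77, "tz": 0, "wx": 0, "wy": 0, "wz": 0.004, "jaw": 1},
    {"tx": 0.59, "ty": -0.74, "tz": 0, "wx": 0, "wy": 0, "wz": 0.004, "jaw": 1},
    {"tx": 0.63, "ty": -0.7, "tz": 0, "wx": 0, "wy": 0, "wz": 0.004, "jaw": 1},
    {"tx": 0.66, "ty": -0.66, "tz": 0, "wx": 0, "wy": 0, "wz": 0.004, "jaw": 1},
    {"tx": 0.7, "ty": -0.62, "tz": 0, "wx": 0, "wy": 0, "wz": 0.004, "jaw": 1},
    {"tx": 0.73, "ty": -0.58, "tz": 0, "wx": 0, "wy": 0, "wz": 0.004, "jaw": 1},
    {"tx": 0.75, "ty": -0.54, "tz": 0, "wx": 0, "wy": 0, "wz": 0.004, "jaw": 1},
    {"tx": 0.78, "ty": -0.49, "tz": 0, "wx": 0, "wy": 0, "wz": 0.004, "jaw": 1},
    {"tx": 0.8, "ty": -0.45, "tz": 0, "wx": 0, "wy": 0, "wz": 0.004, "jaw": 1},
    {"tx": 0.82, "ty": -0.4, "tz": 0, "wx": 0, "wy": 0, "wz": 0.004, "jaw": 1},
    {"tx": 0.83, "ty": -0.35, "tz": 0, "wx": 0, "wy": 0, "wz": 0.004, "jaw": 1},
    {"tx": 0, "ty": 0, "tz": 0, "wx": 0, "wy": 0, "wz": 0, "jaw": 1},
    {"tx": 0, "ty": 0, "tz": 0, "wx": 0, "wy": 0, "wz": 0, "jaw": 1}
  ],
  "grip_force": 12
}}

```text
time_s: 8.88
eef_pos: [599.0, -146.2, 193.5]
tool_rot: [[-0.408, 0.913, 0.0], [0.913, 0.408, 0.0], [0.0, 0.0, -1.0]]
ft_force: [1.0, -3.1, -1.0]
finger_gap: 17.6
gripper_force: 12.0
```

```bash
python3 - <<'E'
from h import *
gf,sf=solve([5.4,-129])
go(*pose(gf,sf,.2)[0])
a=viewer.capture('top');b=viewer.capture('side')
c=lambda i,u,v:cv2.resize(i[v-55:v+55,u-65:u+65],None,fx=3,fy=3,interpolation=cv2.INTER_CUBIC)
cv2.imwrite('pics/open.png',np.hstack([c(a,300,190),c(b,255,215)]))
print('top crop of disc',(proj('top',b2w([0,-135,121.5],BIN))[0]-[235,135])*3,(proj('side',b2w([0,-135,121.5],BIN))[0]-[190,160])*3)
# descend rows
rows([(gf,sf,t) for t in np.linspace(.2,.09,6)])
E
```

```text
pos [ 599.  -146.2  193.5] yaw_y 24.1 F [ 1.  -3.1 -1. ] gap 17.6 t 8.875 go cm [-0.04 -0.02 -0.05] q6 -43.0
top crop of disc [224.37991982 149.77790626] [227.88183112 115.19522128]
{"tx": -0.19, "ty": 0.00, "tz": 0.60, "wx": 0, "wy": 0, "wz": -0.000, "jaw": 1},
{"tx": -0.17, "ty": -0.00, "tz": 0.61, "wx": 0, "wy": 0, "wz": -0.000, "jaw": 1},
{"tx": -0.16, "ty": 0.00, "tz": 0.61, "wx": 0, "wy": 0, "wz": -0.000, "jaw": 1},
{"tx": -0.15, "ty": 0.00, "tz": 0.61, "wx": 0, "wy": 0, "wz": -0.000, "jaw": 1},
{"tx": -0.13, "ty": -0.00, "tz": 0.62, "wx": 0, "wy": 0, "wz": -0.000, "jaw": 1},
end [ 602.3 -153.9  163.5] 24.723506174268962
```

View pics/open.png

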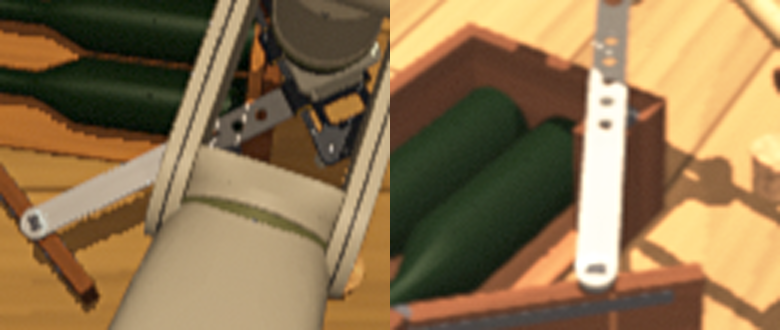

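```bash
python3 - <<'E'
from h import *
gf,sf=solve([5.4,-129])
def pt(g,s,th,x,h):
    P=b2w([-140*np.sin(g),135-140*np.cos(g),125],BIN)[0];w=-np.pi/2-g-s+BIN[2];r=x*np.cos(th)-h*np.sin(th)
    return P+[r*np.cos(w),r*np.sin(w),x*np.sin(th)+h*np.cos(th)]
obs=[('top',0,(36,222),(235,135),0),('side',0,(598,268),(190,160),390),('side',142,(605,125),(190,160),390),('side',166,(607,100),(190,160),390),('top',142,(212,142),(235,135),0),('top',166,(238,126),(235,135),0),('top',190,(262,113),(235,135),0)]
def f(v):
    return np.concatenate([proj(c,pt(*v,x,3))[0]-(np.array(o)+[off-2*off,0])/3-np.array(cr) for c,x,o,cr,off in obs])
print(gf,sf,f([gf,sf,.2]).reshape(-1,2).round(1));r=least_squares(f,[gf,sf,.2],loss='soft_l1');print(r.x,r.fun.reshape(-1,2).round(1))
E
```

```text
0.7467054805966103 -1.3040120659747507 [[  0.6   0.5]
 [  0.2  -0.3]
 [  0.3  -1.8]
 [ -0.   -1.1]
 [-14.    5.1]
 [-15.    6.6]
 [-15.4   7.1]]
[ 0.51710343 -1.01856523  0.03436618] [[ 8.6 -7.6]
 [-4.7 -9.7]
 [-0.9 -2.1]
 [-0.6  0.2]
 [-4.1  1. ]
 [-5.   3.3]
 [-5.2  4.6]]
```

Call:
{"name": "arm_command", "arguments": {
  "deltas": [
    {"tx": -0.19, "ty": 0, "tz": 0.6, "wx": 0, "wy": 0, "wz": 0, "jaw": 1},
    {"tx": -0.17, "ty": 0, "tz": 0.61, "wx": 0, "wy": 0, "wz": 0, "jaw": 1},
    {"tx": -0.16, "ty": 0, "tz": 0.61, "wx": 0, "wy": 0, "wz": 0, "jaw": 1},
    {"tx": -0.15, "ty": 0, "tz": 0.61, "wx": 0, "wy": 0, "wz": 0, "jaw": 1},
    {"tx": -0.13, "ty": 0, "tz": 0.62, "wx": 0, "wy": 0, "wz": 0, "jaw": 1},
    {"tx": 0, "ty": 0, "tz": 0, "wx": 0, "wy": 0, "wz": 0, "jaw": 1},
    {"tx": 0, "ty": 0, "tz": 0, "wx": 0, "wy": 0, "wz": 0, "jaw": 1}
  ],
  "grip_force": 9
}}

```text
time_s: 9.85
eef_pos: [602.2, -153.6, 163.2]
tool_rot: [[-0.408, 0.913, 0.0], [0.913, 0.408, 0.0], [-0.0, 0.0, -1.0]]
ft_force: [2.5, -3.6, -0.1]
finger_gap: 17.5
gripper_force: 9.0
```

Call:
{"name": "arm_command", "arguments": {
  "deltas": [
    {"tx": -0.04, "ty": 0, "tz": 0.2, "wx": 0, "wy": 0, "wz": 0, "jaw": 1},
    {"tx": -0.04, "ty": 0, "tz": 0.2, "wx": 0, "wy": 0, "wz": 0, "jaw": 1},
    {"tx": -0.04, "ty": 0, "tz": 0.2, "wx": 0, "wy": 0, "wz": 0, "jaw": 1},
    {"tx": -0.03, "ty": 0, "tz": 0.2, "wx": 0, "wy": 0, "wz": 0, "jaw": 1},
    {"tx": 0, "ty": 0, "tz": 0, "wx": 0, "wy": 0, "wz": 0, "jaw": 1}
  ],
  "grip_force": 9
}}

```text
time_s: 10.48
eef_pos: [602.6, -155.0, 154.7]
tool_rot: [[-0.408, 0.913, -0.0], [0.913, 0.408, 0.0], [0.0, -0.0, -1.0]]
ft_force: [0.5, -3.2, -1.7]
finger_gap: 17.8
gripper_force: 9.0
```

Call:
{"name": "arm_command", "arguments": {
  "deltas": [
    {"tx": -0.03, "ty": 0, "tz": 0.2, "wx": 0, "wy": 0, "wz": 0, "jaw": 1},
    {"tx": -0.03, "ty": 0, "tz": 0.2, "wx": 0, "wy": 0, "wz": 0, "jaw": 1},
    {"tx": 0, "ty": 0, "tz": 0, "wx": 0, "wy": 0, "wz": 0, "jaw": 1}
  ],
  "grip_force": 9
}}

```text
time_s: 10.85
eef_pos: [602.9, -155.5, 150.7]
tool_rot: [[-0.408, 0.913, -0.0], [0.913, 0.408, 0.0], [0.0, -0.0, -1.0]]
ft_force: [1.4, -2.3, -0.6]
finger_gap: 18.0
gripper_force: 9.0
```

Call:
{"name": "arm_command", "arguments": {
  "deltas": [
    {"tx": -0.03, "ty": 0, "tz": 0.2, "wx": 0, "wy": 0, "wz": 0, "jaw": 1},
    {"tx": -0.02, "ty": 0, "tz": 0.2, "wx": 0, "wy": 0, "wz": 0, "jaw": 1},
    {"tx": 0, "ty": 0, "tz": 0, "wx": 0, "wy": 0, "wz": 0, "jaw": 1}
  ],
  "grip_force": 9
}}

```text
time_s: 11.22
eef_pos: [603.1, -156.0, 146.7]
tool_rot: [[-0.408, 0.913, -0.0], [0.913, 0.408, 0.0], [0.0, -0.0, -1.0]]
ft_force: [2.1, -4.2, -0.9]
finger_gap: 17.5
gripper_force: 9.0
```

```bash
python3 - <<'E'
from h import *
go(0,0,0)
b=viewer.capture('side')
cv2.imwrite('pics/low.png',cv2.resize(b[150:270,200:340],None,fx=5,fy=5,interpolation=cv2.INTER_CUBIC))
print((proj('side',b2w([5.4,-129,136],BIN))[0]-[200,150])*5)
E
```

```text
pos [ 603.1 -156.   146.7] yaw_y 24.1 F [ 2.1 -4.2 -0.9] gap 17.5 t 11.225 go cm [ 38.82 -48.7   14.7 ] q6 -43.0
[313.68856453 220.10464008]
```

View pics/low.png

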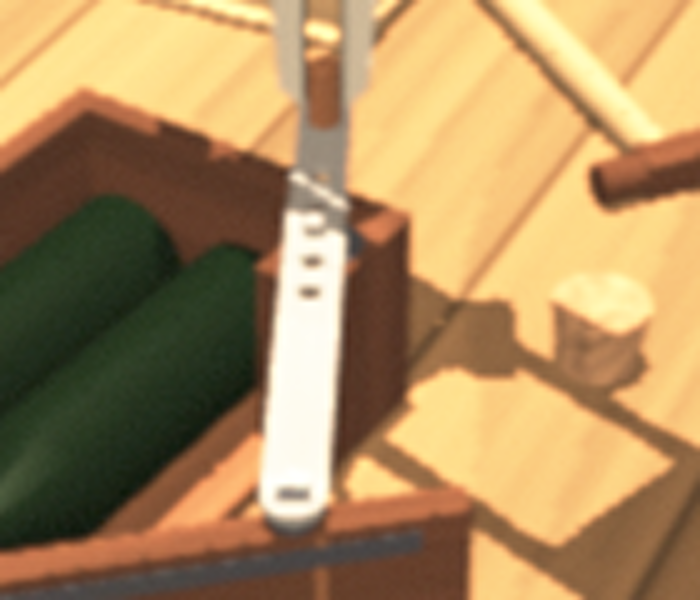

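```bash
cat >> h.py <<'E'
def pt(g,s,th,x,h):
    P=b2w([-140*np.sin(g),135-140*np.cos(g),125],BIN)[0];w=-np.pi/2-g-s+BIN[2];r=x*np.cos(th)-h*np.sin(th)
    return P+[r*np.cos(w),r*np.sin(w),x*np.sin(th)+h*np.cos(th)]
E
python3 - <<'E'
from h import *
o=[(0,(293,494)),(142,(309,291)),(166,(313,261)),(190,(315,232))]
f=lambda v:np.concatenate([proj('side',pt(*v,x,3))[0]-np.array(p)/5-[200,150] for x,p in o])
for th in(0,.03,.06,.09):
    r=least_squares(lambda v:f([*v,th]),[.74,-1.3]);print(th,r.x,r.fun.round(1),r.cost)
gf,sf=solve([5.4,-129]);print(gf,sf)
for th in(0,.03,.06):print(th,(proj('side',[pt(gf,sf,th,x,3) for x in(0,142,166,190,302)])-[200,150])*5)
E
```

```text
0 [ 0.73650828 -1.29035516] [ 0.8 -0.4  0.3  0.1 -0.1  0.  -0.1 -0. ] 0.4792996897339517
0.03 [ 0.76704517 -1.32631987] [ 1.3  0.9  0.4 -0.3 -0.1 -0.6 -0.2 -0.9] 1.8999894314226125
0.06 [ 0.79709954 -1.36100478] [ 1.6  2.3  0.4 -0.6 -0.1 -1.2 -0.2 -1.7] 6.337851402581064
0.09 [ 0.8265902  -1.39434265] [ 2.   3.6  0.5 -0.9 -0.1 -1.7 -0.2 -2.6] 13.568578417087586
0.7467054805966103 -1.3040120659747507
0 [[297.87564156 494.13930126]
 [310.09409551 293.19796529]
 [311.93632893 262.90110074]
 [313.72195902 233.535119  ]
 [321.37800172 107.62594481]]
0.03 [[297.86711555 494.28219241]
 [310.05567017 286.16660832]
 [311.89819247 254.7061425 ]
 [313.68530576 224.19176758]
 [321.36116186  93.1290349 ]]
0.06 [[297.8586336  494.42970695]
 [310.0070983  279.27682159]
 [311.84854286 246.66429646]
 [313.6358648  215.01029896]
 [321.3266899   78.80352292]]
```

The fit puts the lift at about 0, with the third hole at crop (315,232), on the predicted peg position. I'll release gently and retreat upward.

Call:
{"name": "arm_command", "arguments": {
  "deltas": [
    {"tx": 0, "ty": 0, "tz": 0, "wx": 0, "wy": 0, "wz": 0, "jaw": 2.2},
    {"tx": 0, "ty": 0, "tz": 0, "wx": 0, "wy": 0, "wz": 0, "jaw": 3.5},
    {"tx": 0, "ty": 0, "tz": 0, "wx": 0, "wy": 0, "wz": 0, "jaw": 4.5},
    {"tx": 0, "ty": 0, "tz": 0, "wx": 0, "wy": 0, "wz": 0, "jaw": 4.5},
    {"tx": 0, "ty": 0, "tz": -2, "wx": 0, "wy": 0, "wz": 0, "jaw": 4.5},
    {"tx": 0, "ty": 0, "tz": -3, "wx": 0, "wy": 0, "wz": 0, "jaw": 4.5},
    {"tx": 0, "ty": 0, "tz": -4, "wx": 0, "wy": 0, "wz": 0, "jaw": 4.5},
    {"tx": 0, "ty": 0, "tz": 0, "wx": 0, "wy": 0, "wz": 0, "jaw": 4.5}
  ]
}}

```text
time_s: 12.28
eef_pos: [605.7, -156.8, 243.6]
tool_rot: [[-0.408, 0.913, 0.009], [0.913, 0.408, -0.003], [-0.006, 0.007, -1.0]]
ft_force: [-0.1, -0.0, 0.5]
finger_gap: 45.1
gripper_force: 0.0
```

```bash
python3 - <<'E'
from h import *
go(0,0,0)
b=viewer.capture('side')
cv2.imwrite('pics/rel.png',cv2.resize(b[150:270,200:340],None,fx=5,fy=5,interpolation=cv2.INTER_CUBIC))
E
```

```text
pos [ 605.7 -156.8  243.6] yaw_y 24.1 F [-0.1 -0.   0.5] gap 45.1 t 12.275 go cm [ 39.17 -49.07  23.79] q6 -43.0
```

View pics/rel.png

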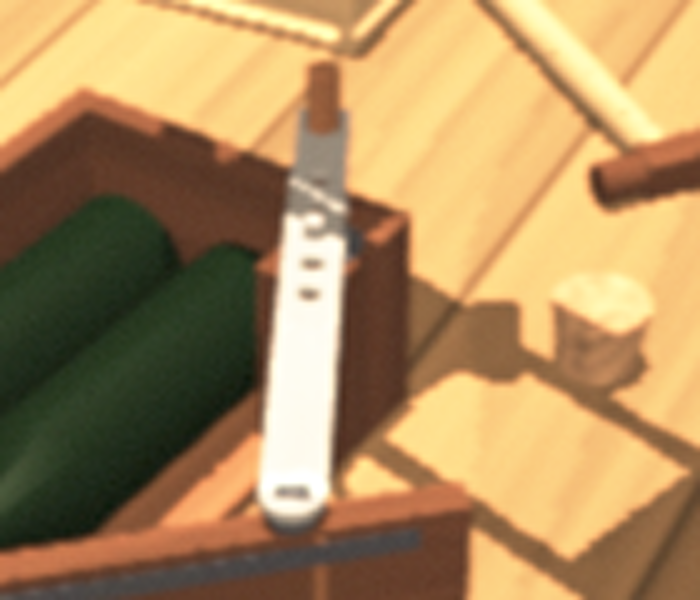

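The stay is level and the peg's tip shows in the third hole at crop (313,222). Holes 1 and 2 sit at (310,294) and (313,264), against (310,293) and (312,263) predicted for level. The gate is held open and the gripper is clear.

```bash
python3 -c "
from bench import ctrl
print(ctrl.job_done())"
```

```text
the job is handed in; nothing more can be done
None
```

The last picture shows the stay lying level with its middle hole over the peg, holding the gate open by itself; the knob is released and the job is handed in at about 12 s, with no verdict returned.

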